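# Fill the jar tote and push-test the last lid

### The arm

A 7-joint arm with a two-finger parallel gripper is mounted at the origin on the work surface. World frame = base frame: x ahead of the robot, y to its left, z up, the work surface at z = 0. Lengths are in mm, angles in rad, forces in N, time in s.
With the tool pointing down it reaches from about 425 to 875 mm from the base axis. Payload 8.4 kg.
Tool frame: the origin (TCP) lies on the mounting face of the last link; the fingertips stand 173 mm ahead of it and the grasp point (between the pads) lies 155 mm ahead of it; z points along the fingers, y is the line along which they close (so a half turn about z gives the same grasp; the last joint's range is limited). The gripper opens to 85 mm and grips with 20 to 120 N. Pads are 22 mm wide; open, the fingers measure 114 mm over their backs; the gripper's body (76 mm by 85 mm) begins 54 mm behind the grasp point. The pads swing forward as they close: fully open they stand 13 mm farther back than shut.
Start: joints at [-1.445, 0.333, 0.04, 1.465, -0.013, 1.343, -0.059], TCP at [144.899, 633.623, 404.708] pointing down, gripper open.
Joint ranges: [-2.58, 2.58], [-0.38, 2.09], [-1.3, 1.39], [0.25, 2.4], [-1.5, 4.64], [0.08, 2.09], [-2.65, 2.65]. Speed limits (rad/s): [2.22, 2.22, 2.79, 2.79, 3.14, 3.14, 3.14].

### API

Orientations are given as a 3x3 rotation matrix whose columns are the frame's x, y, z axes.
In Python, from plant import ctrl, cams, finder gives the robot as it stands.
- The arm moves only by the tool step_arm, never from a script. Its argument "moves" is a list of rows, each an object with "jaw": the closure, from -1 (fully open) to 1 (shut); "delta_pos": the shift along the tool's x, y, z each as a share of 0.02 m, from -1 to 1, a list of three; "rotation": the turn, a rotation vector about the tool's x, y, z each as a share of 0.08 rad, from -1 to 1, a list of three. In form: [{"jaw": jaw, "delta_pos": [tx, ty, tz], "rotation": [wx, wy, wz]}, ...]. A call has 1 to 8 rows; each row shifts and turns the commanded pose from where the row before left it, along the tool's axes as they then stand; what a row does not reach is not made up. A row lasts 1/12 s, in which the tool goes at most 41.7 mm and 7.16 degrees, less where a joint would pass 70% of its speed; a pose out of reach is approached as far as the arm can. A call with a number of a shift or a turn outside -1 to 1 is refused whole. A call with a gripper value outside its range is refused whole. The fingers move at their own pace and stop on an object; "newtons" is the grip in N (left out, the last holds). Time passes only in rows, so rows that do not move let the fingers close. It gives the time, the measured TCP pose, the force, the opening and the grip force at its end, in the units of the state.
- ctrl.observe(): the state, without advancing time (a new reading comes with each control period).
- cams.snapshot(name): name is "scene" or "top" or "wrist"; returns (picture, depth): 384x512x3 uint8, red, green, blue; 384x512 float32, mm along the optical axis (not along the pixel's ray), 0 where there is no reading.
- cams.get_calibration(name): a dict with "vertical_fov" (degrees; the focal length in pixels is half the picture's height over the tangent of half this angle, whatever the lens; pixels are square), "cx", "cy" (the principal point, pixels), "extrinsics" (4x4, takes a point from world to camera coordinates). Camera axes: x right, y up, looking along -z (the intrinsics and any distortion apply to the point x, -y, -z); pixel columns grow to the right and rows downward; lengths in mm; the calibration is good to about 2 mm. A picture is of the moment at which its call begins: read the wrist's pose just before it. get_calibration takes no time and is no camera call; for the wrist camera it gives the pose at the moment of the call.
- ctrl.close_job(): hands the job in; it is judged then, once.
Trained networks look in the newest picture that a camera, given by its name, has taken for a name from the list of things; names that differ only in an ending like _2 or _b are one class to them, and where a whole thing is asked for, a point or a joint stands for the part that bears it (a point fixed in the world has none). Each returns a list of dicts, best first, with "conf" (0 to 1); they miss things now and then, are a little off and sometimes report something else, mostly with a low value. They report only what shows in the picture. A call takes as long as a camera call. They do not tell look-alikes from the thing itself.
- finder.search_frame(camera, target): "rect" ([left, top, width, height] in pixels, round what is visible of it).
- finder.landmark_of(camera, target): "centre" ([column, row] in pixels: a listed point, or the origin of a listed thing).
The state is a dict: "time": time; "joint_positions": joint angles; "qd": joint speeds; "joint_torque": joint torques, N m; "tool_pos": TCP position; "ee_rot": TCP orientation; "wrist_force": force on the tool from outside, world axes, zero at the start; "ft_torque": the same for the moment, N m; "finger_gap": finger opening in mm; "gripper_force": force on a finger pad.
Only numpy, scipy, OpenCV 4.12 (cv2) and the standard library are available. Lean on these libraries where they do the work, as an engineer would, in place of code of your own. Each camera call takes 0.05 s, during which the arm holds its last target. There are 200 camera calls.

### The job

Lift the one finished jar out of the capping machine's catch tray and set it down gently, upright, in the free cell of the jar tote. Then take the push gauge out of its holder and, keeping it upright, press its tip on the raised safety button in the middle of that jar's lid with a steady force of about 5 newtons, never more than 10. Finish like that, still gripping the gauge and pressing on the lid; leave the packed jars and the tape dispenser where they are.

Things in the scene. Friction and masses are not known exactly. Their poses are not given: they have to be found in the camera images.
- jar: The finished jar to be moved: a round amber glass jar with paper label and brass screw lid, 90 mm tall, about 0.2 kg (0.15 to 0.27), the only jar in the catch tray. Glass 53 mm in diameter; lid 55 mm in diameter, from 74 to 88 mm above the jar's underside, the best place to grip. Origin at the middle of its underside, z up.
- jar_button (a point): The safety button of that jar: a raised round patch 20 mm in diameter and 2 mm high in the middle of the lid's top. The point is the middle of its upper face, 90 mm above the jar's underside.
- capper: Outfeed of the capping machine at the right (-y), fixed. Origin on the table under the middle of its steel catch tray, 190 mm (x) by 180 mm (y): floor top 60 mm above the table, rims 80 mm, open to the -y side, where a 124 mm wide belt at tray-floor level leads to the machine; guide bars along it reach 99 mm above the table. The jar stands within 50 mm of the tray's middle.
- tote: Jar tote: grey plastic tray fixed on the table, 78 mm (x) by 284 mm (y), 45 mm high, walls and floor 4 mm; dividers make one row of four cells along its y, 70 mm apart, each 66 mm (y) by 70 mm (x) inside. Origin under its middle. Cells at y = -105, -35 and +105 mm hold packed jars (tops 94 mm above the table); the one at y = +35 mm is free.
- free_cell (a point): Middle of the floor of the tote's free cell, 4 mm above the table, axes those of the tote.
- gauge: Push gauge: grey box 30 mm (x) by 52 mm (y) by 125 mm tall, 0.35 kg, round dial on its +x face (47 mm across, centre 58 mm above the underside, 5 mm proud), spring plunger below. Stands upright in the holder, nose down. Origin mid underside of the box, z up along it. Grip it on the rubber band 90 to 119 mm above the origin, across x or y; a 12 mm stud stands on top.
- gauge_tip (a point): Middle of the flat face (12 mm across) of the gauge's plunger, on the box's axis, 30 mm below the box's underside when not pressed.
- plunger (a joint): How far the plunger is pushed in: 0 m when free to 0.010 m at its stop. The spring is 1 N per mm, so the push in newtons is this value in mm; the dial needle shows it too: its ten divisions (clockwise, three quarters of a turn) are 0 to 10 N.
- holder: The gauge's bench holder, fixed: foot 80 by 90 mm, origin on the table under its middle, axes those of the gauge in it. The gauge's box rests on the pocket's floor 44 mm above the table with about 3 mm play all round; pocket walls reach 68 mm above the table; the nose hangs through a 24 mm hole.
- packed_a: A packed jar like the one to move, in the tote's cell at y = -105 mm. Origin at the middle of its underside.
- packed_b: A packed jar in the tote's cell at y = -35 mm. Origin at the middle of its underside.
- packed_c: A packed jar in the tote's cell at y = +105 mm. Origin at the middle of its underside.
- tape: A black tape dispenser, 110 mm (x) by 50 mm (y), 82 mm tall to the top of its roll, standing loose on the table. Origin at the middle of its underside.
Things that resemble listed ones, but are neither listed nor needed, are in the scene too. Leave any blue look-alike of the jar alone.

How it is judged (in metres and radians):
On the way:
1. the jar stands upright on the floor of the tote's free cell, let go (horizontal distance between jar and free_cell below 0.012 m and z of jar in the frame of free_cell below 0.004 m and angle between jar's own z axis and vertical below 0.1 rad and contact force between the fingers and jar below 0.1 N), for 0.2 s.
At the end, for the whole second after the job is handed in: Finishing held: jar upright (6 deg) on the floor of the free cell, within 12 mm of its middle; the gauge in the fingers, upright (6 deg) and still, its tip within 8 mm of the middle of the jar's safety button, pressing 3 to 7.5 N through the last second (all of step 1 and distance between gauge_tip and jar_button below 0.008 m and angle between gauge's own z axis and vertical below 0.105 rad and contact force between gauge and jar between 3 and 7.5 N and value of joint plunger between 0.0025 and 0.008 m and contact force between the fingers and gauge above 2 N and contact force between gauge and tote below 0.1 N and linear speed of gauge below 0.02 m/s); the arm keeps its last pose, push and grip.
It fails at once if the gauge is pressed on the jar with more than 12 N (contact force between gauge and jar above 12 N).
It fails at once if the jar is dropped from more than about 10 mm (contact force between the fingers and jar below 0.05 N and linear speed of jar above 0.45 m/s).
It fails at once if a packed jar is pushed, lifted or tipped by more than 15 mm (distance of any of packed_a, packed_b, packed_c from where it was at the start of the episode above 0.015 m).
It fails at once if the tape dispenser is moved by more than 20 mm (distance of tape from where it was at the start of the episode above 0.02 m).
It also fails if it takes over 58 s, if anything falls off the work surface, if the arm or the gripper's body presses on something with over 40 N, if the wrist force passes 120 N, or if a joint passes its speed limit or range.

## Working session

There is one attempt and no reset: what is moved stays moved. The work goes in short steps, Python scripts to look and compute and a tool call to move; the robot and the scene stay as the last step left them, time stands still between calls to the robot, and variables do not carry over. Pictures are saved under pics/ and viewed, at most 12 in all, crops included, and the job is handed in when it is done.

Besides the shell and the picture viewer there is one more tool, called after "Call:" in YAML: its name, and indented under it one key for each argument. step_arm: Moves the arm, as the interface text tells. Shift numbers are shares of 0.02 m and turn numbers shares of 0.08 rad, none past 1 either way. Its arguments: {"type":"object","properties":{"moves":{"type":"array"},"newtons":{"type":"number"}},"required":["moves"]}

```bash
mkdir -p pics; ls; cat > h.py <<'E'
import numpy as np, cv2
from plant import ctrl, cams, finder
def snap(n, f=None):
    K=cams.get_calibration(n); p,d=cams.snapshot(n)
    if f: cv2.imwrite('pics/'+f,p[:,:,::-1])
    return p,d,K
def cloud(d,K):
    h,w=d.shape; f=h/2/np.tan(np.radians(K['vertical_fov'])/2)
    v,u=np.mgrid[:h,:w]
    c=np.stack([(u-K['cx'])/f*d,-(v-K['cy'])/f*d,-d],-1)
    E=np.linalg.inv(np.array(K['extrinsics']))
    W=c@E[:3,:3].T+E[:3,3]; W[d<=0]=np.nan
    return W
def proj(P,K):
    f=192/np.tan(np.radians(K['vertical_fov'])/2); E=np.array(K['extrinsics'])
    c=E[:3,:3]@np.array(P)+E[:3,3]; return K['cx']-f*c[0]/c[2], K['cy']+f*c[1]/c[2]
E
python3 - <<'E'
from h import *
out=[]
for n in ['scene','top']:
    p,d,K=snap(n); out.append(p); W=cloud(d,K); np.savez(f'{n}.npz',p=p,d=d,W=W)
    print(n,{k:v for k,v in K.items() if k!='extrinsics'})
    for t in ['jar','jar_button','capper','tote','free_cell','gauge','holder','tape','packed_a']:
        for r in finder.landmark_of(n,t)[:4]:
            c,rw=r['centre']; i,j=int(np.clip(rw,0,383)),int(np.clip(c,0,511))
            print(t,np.round(r['conf'],2),np.round([c,rw]),np.round(W[i,j]))
cv2.imwrite('pics/a.png',out[0][:,:,::-1]);cv2.imwrite('pics/b.png',out[1][:,:,::-1])
o=ctrl.observe();print(o)
E
```

```text
pics
scene {'vertical_fov': 45.24176285020896, 'cx': 246.00562890214655, 'cy': 181.11373754607243}
jar 0.64 [227. 131.] [ 387. -249.   34.]
jar 0.64 [208. 108.] [ 377. -364.   53.]
jar 0.61 [209. 167.] [ 533. -180.   42.]
jar 0.6 [181. 131.] [ 524. -327.   87.]
jar_button 0.86 [227. 114.] [ 361. -274.   88.]
jar_button 0.78 [205.  93.] [ 357. -398.   89.]
jar_button 0.77 [214. 150.] [ 496. -192.   84.]
capper 0.92 [179. 143.] [ 552. -315.   57.]
tote 0.76 [235. 219.] [600.  17.  30.]
tote 0.5 [177. 144.] [ 558. -313.   59.]
free_cell 0.88 [249. 225.] [575.  54.   6.]
gauge 0.8 [322. 289.] [605. 365. 103.]
holder 0.65 [320. 296.] [609. 367.  66.]
tape 0.66 [321. 240.] [480. 261.  71.]
packed_a 0.86 [209. 208.] [640. -59.  48.]
packed_a 0.75 [230. 215.] [615.   7.  58.]
packed_a 0.69 [269. 231.] [576. 136.  87.]
top {'vertical_fov': 47.12657623259954, 'cx': 263.476711197252, 'cy': 190.07210468620738}
jar 0.84 [340. 238.] [ 363. -256.   86.]
jar 0.65 [314. 193.] [ 502. -174.   90.]
jar 0.6 [365. 192.] [ 499. -325.  153.]
jar 0.54 [372. 240.] [ 358. -360.   86.]
jar_button 0.77 [369. 191
[... 708 characters left out ...]
-04,  1.56591302e-03, -3.06580596e-04, -1.34023832e-03,
       -1.22099142e-03,  1.48299795e-03, -9.99246076e-05]), 'joint_torque': array([ 1.45879636e-03, -6.58348346e+01,  1.36355482e+00, -4.05806959e+01,
        1.65492925e-02,  3.39120212e-03,  3.27772284e-06]), 'tool_pos': array([144.89651841, 633.62134134, 404.71267738]), 'ee_rot': array([[-9.74833084e-01,  2.22935997e-01, -1.33963300e-05],
       [ 2.22935997e-01,  9.74833083e-01, -2.91091959e-05],
       [ 6.56969807e-06, -3.13631314e-05, -9.99999999e-01]]), 'wrist_force': array([-0.22839974,  0.15036174,  0.26469689]), 'ft_torque': array([-0.01600832,  0.03407765, -0.02901372]), 'gripper_force': 0.0, 'finger_gap': 85.48808112485472}
```

View pics/a.png

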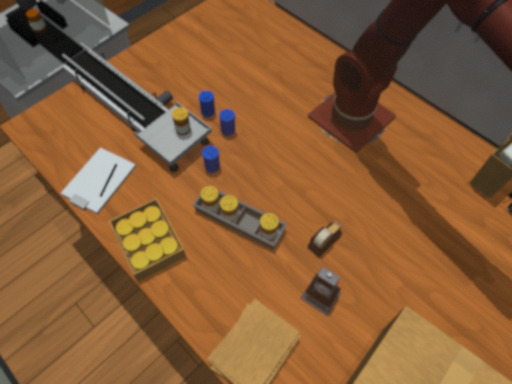

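View pics/b.png

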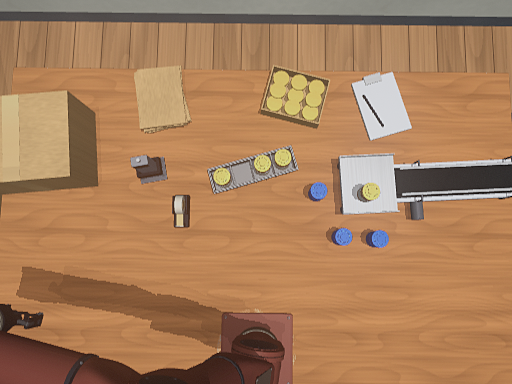

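Top view: the brass-lidded jar is in the tray at about (370,191), with blue look-alikes at (318,191), (343,236) and (377,238), which I will leave alone. The tote runs from (222,176) to (283,158) with its free cell at about (243,172). The gauge is at about (150,168) and the tape at (181,211). In the scene view another brass-lidded jar sits at the far end of the belt (35,18). The finished jar is the only one in the tray, at (181,122) in the scene view.

```bash
python3 - <<'E'
from h import *
for n in ['top','scene']:
    z=np.load(n+'.npz'); W=z['W'];p=z['p'].astype(int)
    def sel(cx,cy,r,lo,hi,yel=True):
        m=(np.hypot(W[...,0]-cx,W[...,1]-cy)<r)&(W[...,2]>lo)&(W[...,2]<hi)
        if yel: m&=(p[...,0]>p[...,2]+50)
        q=W[m]; return q
    for nm,a in {'jar':(508,-338,60,140,160),'a':(610,-70,34,84,100),'b':(592,-10,30,84,100),'c':(568,120,34,84,100)}.items():
        q=sel(*a)
        if len(q): (c,r)=cv2.minEnclosingCircle(q[:,:2].astype(np.float32)); print(n,nm,len(q),q.mean(0).round(1),np.round(c,1),round(r,1))
    for nm,a in {'tote':(585,25,170,36,50),'gaugetop':(580,350,80,155,176),'wall':(580,350,80,55,75),'foot':(580,350,80,5,60),'tape':(450,238,80,10,95),'tray':(530,-335,150,52,90)}.items():
        q=sel(*a,False)
        if len(q)>3: print(n,nm,len(q),q[:,2].mean().round(1),np.round(cv2.minAreaRect(q[:,:2].astype(np.float32)),1) if 0 else cv2.minAreaRect(q[:,:2].astype(np.float32)))
p=np.load('top.npz')['p'];s=np.load('scene.npz')['p']
c=np.hstack([cv2.resize(p[140:215,300:410],None,fx=3.6,fy=4.0,interpolation=2),cv2.resize(p[140:215,120:220],None,fx=4,fy=4,interpolation=2)])
d=np.hstack([cv2.resize(s[90:165,130:230],(396,300),interpolation=2),cv2.resize(s[255:330,280:380],(400,300),interpolation=2)])
c=np.vstack([c[:,:796],d[:,:796]])
cv2.imwrite('pics/c.png',c[:,:,::-1])
E
```

```text
top jar 245 [ 502.9 -343.3  148.5] [ 503.5 -344.1] 27.6
top a 214 [615.1 -75.3  92.9] [615.7 -76.1] 27.3
top b 223 [594.8  -9.7  92.7] [595. -10.] 27.1
top c 184 [556.6 119.5  93. ] [553.3 119.6] 27.6
top tote 631 44.0 ((584.885009765625, 21.986968994140625), (87.58869171142578, 292.1029052734375), 16.70487403869629)
top gaugetop 176 168.9 ((584.0828247070312, 364.7501525878906), (31.249515533447266, 53.25817108154297), 10.328827857971191)
top wall 201 67.3 ((583.3086547851562, 364.1351013183594), (55.92819595336914, 78.62355041503906), 12.476218223571777)
top foot 328 16.7 ((577.6052856445312, 344.68719482421875), (142.8435516357422, 149.9455108642578), 84.24408721923828)
top tape 545 47.6 ((443.5626525878906, 262.71356201171875), (112.51861572265625, 76.10974884033203), 11.032623291015625)
top tray 3358 62.5 ((535.468017578125, -334.92919921875), (191.00721740722656, 299.0735168457031), 3.4781570434570312)
scene jar 182 [ 505.5 -341.6  147. ] [ 504.9 -342.5] 29.2
scene a 216 [617.9 -73.6  90.9] [617.7 -75.1] 28.5
scene b 210 [596.6  -8.8  91.1] [594.8 -10.7] 28.3
scene c 222 [558.5 121.2  91. ] [555.1 120.3] 27.6
scene tote 665 42.7 ((587.2562866210938, 21.311492919921875), (89.57003021240234, 293.9281311035156), 16.918357849121094)
scene gaugetop 230 166.4 ((587.5728149414062, 365.1542053222656), (31.225887298583984, 51.35755157470703), 11.46011734008789)
scene wall 288 65.4 ((587.4229736328125, 365.2410888671875), (57.95110321044922, 77.91456604003906), 11.578707695007324)
scene foot 253 24.9 ((581.3488159179688, 345.86737060546875), (148.2550506591797, 134.86782836914062), 63.219303131103516)
scene tape 635 43.4 ((447.43878173828125, 259.28759765625), (113.80684661865234, 50.352088928222656), 0.894690752029419)
scene tray 2494 62.7 ((529.5518798828125, -344.63330078125), (261.1756591796875, 281.99285888671875), 40.48637771606445)
```

View pics/c.png

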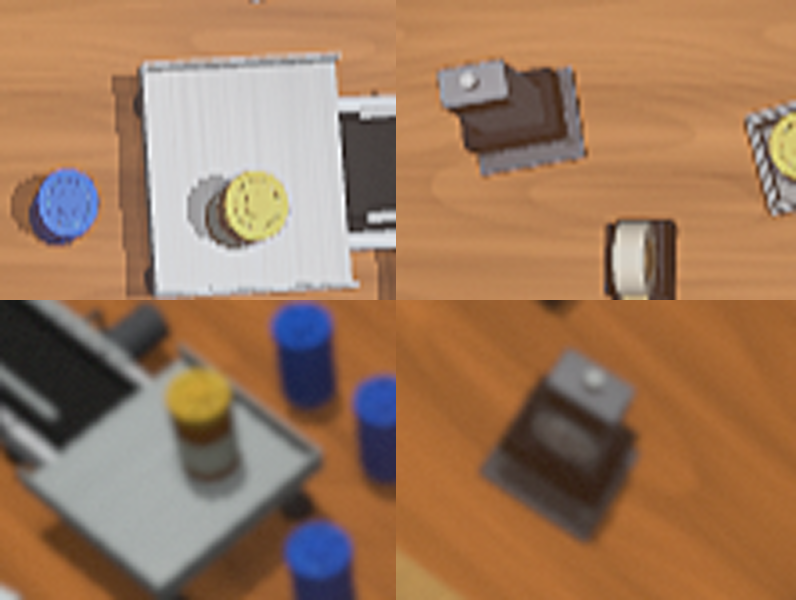

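The crop confirms an amber glass jar with a paper label and brass lid in the tray, at about (504,-343) with its lid top at z 148. The blue jars stand outside the tray. I'll start moving, passing over the gauge and the tote at height.

```bash
cat > plan.py <<'E'
import sys,json
from h import *
from scipy.spatial.transform import Rotation as R
# plan.py x y z yaw_of_tool_y_deg [max mm/row] : rows from the present pose (tool down)
x,y,z,yaw=map(float,sys.argv[1:5]); mx=float(sys.argv[5]) if len(sys.argv)>5 else 20
o=ctrl.observe(); p=np.array(o['tool_pos']); Q=np.array(o['ee_rot'])
a=np.radians(yaw); Y=np.array([np.cos(a),np.sin(a),0]); Z=np.array([0,0,-1.]); T=np.stack([np.cross(Y,Z),Y,Z],1)
rv=R.from_matrix(Q.T@T).as_rotvec(); d=np.array([x,y,z])-p
print('t',round(o['time'],2),'pos',p.round(1),'d',d.round(1),'rv',rv.round(3),'gap',round(o['finger_gap'],1),'gf',round(o['gripper_force'],1),'F',np.round(o['wrist_force'],1))
n=max(1,int(np.ceil(max(np.linalg.norm(d)/mx,np.abs(rv).max()/.08))))
print(n,'rows')
for k in range(min(n,8)):
    s=(Q@R.from_rotvec(rv*k/n).as_matrix()).T@(d/n)/20
    print(s.round(2).tolist(),(rv/n/.08).round(2).tolist())
E
python3 plan.py 480 420 404 12 27
```

```text
t 1.0 pos [144.9 633.6 404.7] d [ 335.1 -213.6   -0.7] rv [-0.     0.     1.137] gap 85.5 gf 0.0 F [-0.2  0.2  0.3]
15 rows
[-1.25, -0.45, 0.0] [-0.0, 0.0, 0.95]
[-1.28, -0.35, 0.0] [-0.0, 0.0, 0.95]
[-1.3, -0.25, 0.0] [-0.0, 0.0, 0.95]
[-1.32, -0.15, 0.0] [-0.0, 0.0, 0.95]
[-1.32, -0.05, 0.0] [-0.0, 0.0, 0.95]
[-1.32, 0.05, 0.0] [-0.0, 0.0, 0.95]
[-1.32, 0.15, 0.0] [-0.0, 0.0, 0.95]
[-1.3, 0.25, 0.0] [-0.0, 0.0, 0.95]
```

Call:
step_arm:
  moves:
    - {"jaw":-1,"delta_pos":[-0.95,-0.34,0],"rotation":[0,0,0.95]}
    - {"jaw":-1,"delta_pos":[-0.97,-0.26,0],"rotation":[0,0,0.95]}
    - {"jaw":-1,"delta_pos":[-0.98,-0.18,0],"rotation":[0,0,0.95]}
    - {"jaw":-1,"delta_pos":[-1,-0.1,0],"rotation":[0,0,0.95]}
    - {"jaw":-1,"delta_pos":[-1,-0.02,0],"rotation":[0,0,0.95]}
    - {"jaw":-1,"delta_pos":[-1,0.05,0],"rotation":[0,0,0.95]}
    - {"jaw":-1,"delta_pos":[-1,0.12,0],"rotation":[0,0,0.95]}
    - {"jaw":-1,"delta_pos":[-0.98,0.2,0],"rotation":[0,0,0.95]}

```text
time: 1.67
tool_pos: [281.9, 548.0, 404.8]
ee_rot: [[-0.67, 0.742, 0.0], [0.742, 0.67, 0.0], [0.0, 0.0, -1.0]]
wrist_force: [0.4, 0.6, -0.1]
finger_gap: 85.0
gripper_force: 0.0
```

```bash
python3 plan.py 480 400 404 12
```

```text
t 1.67 pos [281.9 548.  404.8] d [ 198.1 -148.    -0.8] rv [ 0.    -0.     0.525] gap 85.0 gf 0.0 F [ 0.4  0.6 -0.1]
13 rows
[-0.93, 0.18, 0.0] [0.0, -0.0, 0.5]
[-0.93, 0.22, 0.0] [0.0, -0.0, 0.5]
[-0.92, 0.26, 0.0] [0.0, -0.0, 0.5]
[-0.9, 0.3, 0.0] [0.0, -0.0, 0.5]
[-0.89, 0.33, 0.0] [0.0, -0.0, 0.5]
[-0.88, 0.37, 0.0] [0.0, -0.0, 0.5]
[-0.86, 0.4, 0.0] [0.0, -0.0, 0.5]
[-0.84, 0.44, 0.0] [0.0, -0.0, 0.5]
```

Call:
step_arm:
  moves:
    - {"jaw":-1,"delta_pos":[-1,0.2,0],"rotation":[0,0,0.8]}
    - {"jaw":-1,"delta_pos":[-1,0.27,0],"rotation":[0,0,0.8]}
    - {"jaw":-1,"delta_pos":[-1,0.34,0],"rotation":[0,0,0.8]}
    - {"jaw":-1,"delta_pos":[-1,0.42,0],"rotation":[0,0,0.8]}
    - {"jaw":-1,"delta_pos":[-1,0.5,0],"rotation":[0,0,0.8]}
    - {"jaw":-1,"delta_pos":[-1,0.58,0],"rotation":[0,0,0.8]}
    - {"jaw":-1,"delta_pos":[-0.95,0.65,0],"rotation":[0,0,0.8]}
    - {"jaw":-1,"delta_pos":[-0.95,0.72,0],"rotation":[0,0,0.8]}

```text
time: 2.33
tool_pos: [425.3, 443.7, 404.8]
ee_rot: [[-0.218, 0.976, 0.0], [0.976, 0.218, 0.0], [0.0, 0.0, -1.0]]
wrist_force: [1.1, -0.7, -1.0]
finger_gap: 85.2
gripper_force: 0.0
```

```bash
python3 - <<'E'
from h import *
p,d,K=snap('wrist','w1.png'); W=cloud(d,K); E=np.linalg.inv(K['extrinsics']); print(E.round(2).tolist())
print(np.nanmin(W.reshape(-1,3),0),np.nanmax(W.reshape(-1,3),0))
for nm,(x,y,r,lo,hi) in {'gaugetop':(586,365,45,162,174),'stud':(586,365,40,174,190),'wall':(586,365,50,60,72)}.items():
    m=(np.hypot(W[...,0]-x,W[...,1]-y)<r)&(W[...,2]>lo)&(W[...,2]<hi); q=W[m].astype(np.float32)
    if len(q)>5: print(nm,len(q),q.mean(0).round(1),cv2.minAreaRect(q[:,:2]))
E
python3 plan.py 576 200 404 15 27
```

```text
[[0.98, -0.2, -0.07, 409.19], [0.22, 0.93, 0.31, 523.93], [0.0, -0.32, 0.95, 374.63], [0.0, 0.0, 0.0, 1.0]]
[  51.53726256 -179.22754822 -407.56317822] [1537.67123926  669.52706166  329.99843971]
t 2.38 pos [429.8 439.6 404.9] d [ 146.2 -239.6   -0.9] rv [ 0.002  0.002 -0.053] gap 85.5 gf 0.0 F [ 3.5 -3.5 -0.6]
11 rows
[-1.2, 0.42, 0.01] [0.0, 0.0, -0.06]
[-1.21, 0.42, 0.01] [0.0, 0.0, -0.06]
[-1.21, 0.41, 0.01] [0.0, 0.0, -0.06]
[-1.21, 0.41, 0.01] [0.0, 0.0, -0.06]
[-1.21, 0.4, 0.01] [0.0, 0.0, -0.06]
[-1.21, 0.39, 0.01] [0.0, 0.0, -0.06]
[-1.21, 0.39, 0.01] [0.0, 0.0, -0.06]
[-1.22, 0.38, 0.01] [0.0, 0.0, -0.06]Traceback (most recent call last):
  File "<stdin>", line 6, in <module>
cv2.error: OpenCV(4.12.0) /io/opencv/modules/imgproc/src/convhull.cpp:143: error: (-215:Assertion failed) total >= 0 && (depth == CV_32F || depth == CV_32S) in function 'convexHull'
```

View pics/w1.png

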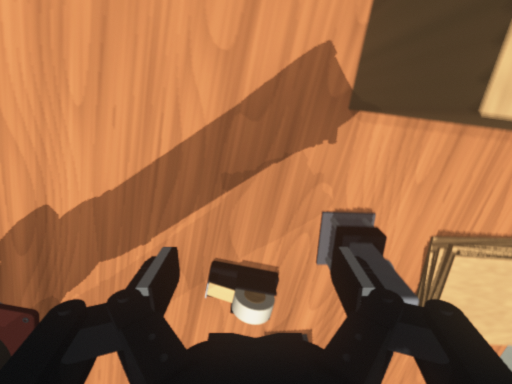

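Wrist view: the gauge and holder are at about (355,250) and the tape at (243,290). The camera looks ahead of tool +x, so the gauge will show clearly once the tool has gone past it.

Call:
step_arm:
  moves:
    - {"jaw":-1,"delta_pos":[-1,0.5,0],"rotation":[0,0,0]}
    - {"jaw":-1,"delta_pos":[-1,0.5,0],"rotation":[0,0,0]}
    - {"jaw":-1,"delta_pos":[-1,0.5,0],"rotation":[0,0,0]}
    - {"jaw":-1,"delta_pos":[-1,0.5,0],"rotation":[0,0,0]}
    - {"jaw":-1,"delta_pos":[-1,0.5,0],"rotation":[0,0,0]}
    - {"jaw":-1,"delta_pos":[-1,0.5,0],"rotation":[0,0,0]}
    - {"jaw":-1,"delta_pos":[-1,0.5,0],"rotation":[0,0,0]}
    - {"jaw":-1,"delta_pos":[-0.5,0.2,0],"rotation":[0,0,-0.5]}

```text
time: 3.05
tool_pos: [532.0, 311.6, 404.8]
ee_rot: [[-0.256, 0.967, 0.001], [0.967, 0.256, -0.001], [-0.001, 0.001, -1.0]]
wrist_force: [0.6, -0.2, -0.1]
finger_gap: 85.3
gripper_force: 0.0
```

```bash
cat > g.py <<'E'
from h import *
import sys
def meas(n,items):
    p,d,K=snap(n); W=cloud(d,K).astype(np.float32)
    for nm,(x,y,r,lo,hi) in items.items():
        m=(np.hypot(W[...,0]-x,W[...,1]-y)<r)&(W[...,2]>lo)&(W[...,2]<hi)
        m=cv2.morphologyEx(m.astype(np.uint8),cv2.MORPH_OPEN,np.ones((2,2)))>0
        q=np.ascontiguousarray(W[m])
        print(nm,len(q),end=' ')
        if len(q)>5: print(np.median(q,0).round(1),np.round(cv2.minEnclosingCircle(q[:,:2])[0],1),[np.round(v,1) for v in cv2.minAreaRect(q[:,:2])])
        else: print()
    return p,d,W
E
python3 - <<'E'
from g import *
meas('wrist',{'gaugetop':(586,365,45,160,174),'stud':(586,365,40,174,190),'wall':(586,365,50,60,72),'lidc':(556,120,30,86,98)})
E
python3 plan.py 576 55 404 17 27
```

```text
gaugetop 2367 t 3.1 pos [532.6 310.3 404.9] d [  43.4 -255.3   -0.9] rv [ 0.001  0.002 -0.034] gap 85.2 gf 0.0 F [ 1.1 -2.3  0.3]
10 rows
[-1.29, -0.12, 0.01] [0.0, 0.0, -0.04]
[-1.29, -0.13, 0.01] [0.0, 0.0, -0.04]
[-1.29, -0.13, 0.01] [0.0, 0.0, -0.04]
[-1.29, -0.13, 0.01] [0.0, 0.0, -0.04]
[-1.29, -0.14, 0.01] [0.0, 0.0, -0.04]
[-1.29, -0.14, 0.01] [0.0, 0.0, -0.04]
[-1.29, -0.15, 0.01] [0.0, 0.0, -0.04]
[-1.29, -0.15, 0.01] [0.0, 0.0, -0.04]Traceback (most recent call last):
  File "<stdin>", line 2, in <module>
  File "g.py", line 10, in meas
    if len(q)>5: print(np.median(q,0).round(1),np.round(cv2.minEnclosingCircle(q[:,:2])[0],1),[np.round(v,1) for v in cv2.minAreaRect(q[:,:2])])
                                                        ~~~~~~~~~~~~~~~~~~~~~~^^^^^^^^^
cv2.error: OpenCV(4.12.0) /io/opencv/modules/imgproc/src/shapedescr.cpp:201: error: (-215:Assertion failed) count >= 0 && (depth == CV_32F || depth == CV_32S) in function 'minEnclosingCircle'
```

```bash
sed -i 's/q=np.ascontiguousarray(W\[m\])/q=W[m]; q2=q[:,:2].copy()/; s/q\[:,:2\])\[0\]/q2)[0]/; s/minAreaRect(q\[:,:2\])/minAreaRect(q2)/' g.py
python3 - <<'E'
from g import *
meas('wrist',{'gaugetop':(586,365,45,160,174),'stud':(586,365,40,174,190),'wall':(586,365,50,60,72),'lidc':(556,120,30,86,98)})
E
```

```text
gaugetop 2375 [nan nan nan] [623.8 343.4] [array([624.8, 343.7]), array([ 98.5, 105.1]), np.float64(10.5)]
stud 222 [nan nan nan] [589.7 363.4] [array([589.6, 362.7]), array([11.2, 17. ]), np.float64(69.8)]
wall 1269 [nan nan nan] [599.5 359.6] [array([599.7, 356.3]), array([78.7, 95.3]), np.float64(11.1)]
lidc 1104 [nan nan nan] [560.  171.7] [array([563.1, 172.4]), array([ 16.8, 304.1]), np.float64(13.4)]
```

Call:
step_arm:
  moves:
    - {"jaw":-1,"delta_pos":[-1,-0.1,0],"rotation":[0,0,0]}
    - {"jaw":-1,"delta_pos":[-1,-0.1,0],"rotation":[0,0,0]}
    - {"jaw":-1,"delta_pos":[-1,-0.1,0],"rotation":[0,0,0]}
    - {"jaw":-1,"delta_pos":[-1,-0.1,0],"rotation":[0,0,0]}
    - {"jaw":-1,"delta_pos":[-1,-0.1,0],"rotation":[0,0,0]}
    - {"jaw":-1,"delta_pos":[-1,-0.1,0],"rotation":[0,0,0]}
    - {"jaw":-1,"delta_pos":[-1,-0.1,0],"rotation":[0,0,-0.2]}
    - {"jaw":-1,"delta_pos":[-1,-0.1,0],"rotation":[0,0,-0.2]}

```text
time: 3.82
tool_pos: [556.1, 156.9, 404.7]
ee_rot: [[-0.293, 0.956, -0.0], [0.956, 0.293, 0.001], [0.001, -0.0, -1.0]]
wrist_force: [1.1, -0.3, -0.4]
finger_gap: 85.9
gripper_force: 0.0
```

Call:
step_arm:
  moves:
    - {"jaw":-1,"delta_pos":[-1,-0.2,0],"rotation":[0,0,0]}
    - {"jaw":-1,"delta_pos":[-1,-0.2,0],"rotation":[0,0,0]}
    - {"jaw":-1,"delta_pos":[-1,-0.2,0],"rotation":[0,0,0]}
    - {"jaw":-1,"delta_pos":[-1,-0.2,0],"rotation":[0,0,0]}
    - {"jaw":-1,"delta_pos":[-1,-0.2,0],"rotation":[0,0,0]}
    - {"jaw":-1,"delta_pos":[-1,-0.2,0],"rotation":[0,0,0]}
    - {"jaw":-1,"delta_pos":[-1,-0.2,0],"rotation":[0,0,0]}
    - {"jaw":-1,"delta_pos":[-1,-0.2,0],"rotation":[0,0,0]}

```text
time: 4.48
tool_pos: [572.7, -5.5, 404.8]
ee_rot: [[-0.292, 0.956, 0.0], [0.956, 0.292, 0.001], [0.001, 0.0, -1.0]]
wrist_force: [0.3, 0.5, 0.6]
finger_gap: 85.6
gripper_force: 0.0
```

```bash
python3 - <<'E'
from g import *
meas('wrist',{'lidc':(556,120,34,86,98),'lidb':(595,-10,34,86,98),'lida':(617,-75,34,86,98),'rim':(586,22,160,38,50)})
E
python3 plan.py 504 -343 404 17 27
```

```text
lidc 2845 [nan nan nan] [560.7 126.7] [array([568.1, 124. ]), array([65. , 45.1]), np.float64(41.3)]
lidb 1817 [nan nan nan] [612.2 -25.8] [array([617.2, -18. ]), array([43.2, 92.2]), np.float64(53.5)]
lida 1514 [nan nan nan] [ 633.4 -105.5] [array([ 632.3, -103.6]), array([ 44.6, 114.3]), np.float64(30.1)]
rim 4357 [nan nan nan] [594.   12.4] [array([594.9,  12.6]), array([ 95.2, 330.6]), np.float64(16.5)]
t 4.53 pos [572.7 -10.3 405. ] d [ -68.7 -332.7   -1. ] rv [ 0.     0.002 -0.005] gap 85.1 gf 0.0 F [-0.2 -4.6  0.1]
13 rows
[-1.15, -0.62, 0.01] [0.0, 0.0, -0.0]
[-1.15, -0.62, 0.01] [0.0, 0.0, -0.0]
[-1.15, -0.62, 0.01] [0.0, 0.0, -0.0]
[-1.15, -0.62, 0.01] [0.0, 0.0, -0.0]
[-1.15, -0.62, 0.01] [0.0, 0.0, -0.0]
[-1.15, -0.62, 0.0] [0.0, 0.0, -0.0]
[-1.15, -0.62, 0.0] [0.0, 0.0, -0.0]
[-1.15, -0.62, 0.0] [0.0, 0.0, -0.0]
```

Call:
step_arm:
  moves:
    - {"jaw":-1,"delta_pos":[-1,-0.55,0],"rotation":[0,0,0]}
    - {"jaw":-1,"delta_pos":[-1,-0.55,0],"rotation":[0,0,0]}
    - {"jaw":-1,"delta_pos":[-1,-0.55,0],"rotation":[0,0,0]}
    - {"jaw":-1,"delta_pos":[-1,-0.55,0],"rotation":[0,0,0]}
    - {"jaw":-1,"delta_pos":[-1,-0.55,0],"rotation":[0,0,0]}
    - {"jaw":-1,"delta_pos":[-1,-0.55,0],"rotation":[0,0,0]}
    - {"jaw":-1,"delta_pos":[-1,-0.55,0],"rotation":[0,0,0]}
    - {"jaw":-1,"delta_pos":[-1,-0.55,0],"rotation":[0,0,0]}

```text
time: 5.2
tool_pos: [535.6, -184.4, 404.8]
ee_rot: [[-0.293, 0.956, 0.0], [0.956, 0.293, 0.001], [0.0, 0.0, -1.0]]
wrist_force: [-0.1, -0.0, -0.2]
finger_gap: 85.1
gripper_force: 0.0
```

Call:
step_arm:
  moves:
    - {"jaw":-1,"delta_pos":[-1,-0.55,0],"rotation":[0,0,0]}
    - {"jaw":-1,"delta_pos":[-1,-0.55,0],"rotation":[0,0,0]}
    - {"jaw":-1,"delta_pos":[-1,-0.55,0],"rotation":[0,0,0]}
    - {"jaw":-1,"delta_pos":[-1,-0.55,0],"rotation":[0,0,0]}
    - {"jaw":-1,"delta_pos":[-1,-0.55,0],"rotation":[0,0,0]}
    - {"jaw":-1,"delta_pos":[-0.6,-0.5,0],"rotation":[0,0,0]}
    - {"jaw":-1,"delta_pos":[-0.5,-0.5,0],"rotation":[0,0,0]}
    - {"jaw":-1,"delta_pos":[0,0,0],"rotation":[0,0,0]}

```text
time: 5.87
tool_pos: [498.3, -325.1, 404.9]
ee_rot: [[-0.288, 0.958, -0.0], [0.958, 0.288, -0.001], [-0.001, -0.001, -1.0]]
wrist_force: [-1.0, -0.2, -0.4]
finger_gap: 86.0
gripper_force: 0.0
```

```bash
sed -i 's/(2,2)/(3,3)/; s/q=W\[m\];/m\&=np.isfinite(W[...,0]); q=W[m];/' g.py
python3 - <<'E'
from g import *
p,d,W=meas('wrist',{'jar':(504,-343,45,140,156),'lidb':(595,-10,34,86,98),'lida':(617,-75,34,86,98)})
cv2.imwrite('pics/w2.png',p[:,:,::-1])
E
python3 plan.py 504 -343 310 17
```

```text
jar 2587 [ 504.  -343.2  148.9] [ 504.6 -345.8] [array([ 505. , -345.2]), array([54.4, 54.6]), np.float64(16.1)]
lidb 0 
lida 0 
t 5.92 pos [ 499.3 -323.5  404.7] d [  4.7 -19.5 -94.7] rv [-0.     0.    -0.002] gap 85.4 gf 0.0 F [1.1 0.2 0.2]
5 rows
[-0.2, -0.01, 0.95] [-0.0, 0.0, -0.01]
[-0.2, -0.01, 0.95] [-0.0, 0.0, -0.01]
[-0.2, -0.01, 0.95] [-0.0, 0.0, -0.01]
[-0.2, -0.01, 0.95] [-0.0, 0.0, -0.01]
[-0.2, -0.01, 0.95] [-0.0, 0.0, -0.01]
```

View pics/w2.png

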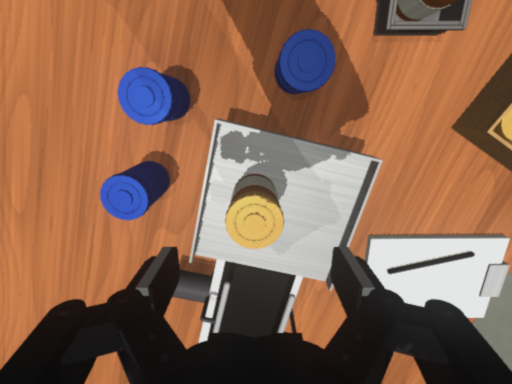

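The wrist view shows the jar lid at (255,220), measured at (504.5,-344.5), z 149, which agrees with both outside cameras. The blue jars are clear of the fingers. I'll go down and grip.

Call:
step_arm:
  moves:
    - {"jaw":-1,"delta_pos":[-0.5,0,0.3],"rotation":[0,0,0]}
    - {"jaw":-1,"delta_pos":[-0.5,-0.05,0.9],"rotation":[0,0,0]}
    - {"jaw":-1,"delta_pos":[-0.05,0,1],"rotation":[0,0,0]}
    - {"jaw":-1,"delta_pos":[0,0,1],"rotation":[0,0,0]}
    - {"jaw":-1,"delta_pos":[0,0,1],"rotation":[0,0,0]}
    - {"jaw":-1,"delta_pos":[0,0,0.8],"rotation":[0,0,0]}
    - {"jaw":-1,"delta_pos":[0,0,0.5],"rotation":[0,0,0]}
    - {"jaw":-1,"delta_pos":[0,0,0],"rotation":[0,0,0]}

```text
time: 6.58
tool_pos: [505.2, -341.8, 292.2]
ee_rot: [[-0.295, 0.956, -0.003], [0.956, 0.295, 0.002], [0.003, -0.002, -1.0]]
wrist_force: [-0.6, -0.2, 0.5]
finger_gap: 84.9
gripper_force: 0.0
```

```bash
python3 plan.py 504.5 -344 294 17
```

```text
t 6.58 pos [ 505.2 -341.8  292.2] d [-0.7 -2.2  1.8] rv [-0.002 -0.003  0.003] gap 84.9 gf 0.0 F [-0.6 -0.2  0.5]
1 rows
[-0.1, -0.07, -0.09] [-0.03, -0.03, 0.03]
```

Call:
step_arm:
  moves:
    - {"jaw":-1,"delta_pos":[-0.1,-0.06,-0.08],"rotation":[0,0,0]}
    - {"jaw":1,"delta_pos":[0,0,0],"rotation":[0,0,0]}
    - {"jaw":1,"delta_pos":[0,0,0],"rotation":[0,0,0]}
    - {"jaw":1,"delta_pos":[0,0,0],"rotation":[0,0,0]}
    - {"jaw":1,"delta_pos":[0,0,0],"rotation":[0,0,0]}
    - {"jaw":1,"delta_pos":[0,0,0],"rotation":[0,0,0]}
    - {"jaw":1,"delta_pos":[0,0,0],"rotation":[0,0,0]}
    - {"jaw":1,"delta_pos":[0,0,0],"rotation":[0,0,0]}
  newtons: 40

```text
time: 7.25
tool_pos: [504.5, -346.0, 297.8]
ee_rot: [[-0.293, 0.956, 0.002], [0.956, 0.293, -0.001], [-0.001, 0.002, -1.0]]
wrist_force: [-0.6, 0.4, 5.9]
finger_gap: 53.6
gripper_force: 41.4
```

```bash
python3 plan.py 504.5 -344 294 17
```

```text
t 7.25 pos [ 504.5 -346.   297.8] d [-0.   2.  -3.8] rv [0.002 0.001 0.001] gap 53.6 gf 41.4 F [-0.6  0.4  5.9]
1 rows
[0.09, 0.03, 0.19] [0.02, 0.02, 0.01]
```

Call:
step_arm:
  moves:
    - {"jaw":1,"delta_pos":[0,0,-0.2],"rotation":[0,0,0]}
    - {"jaw":1,"delta_pos":[0,0,-0.5],"rotation":[0,0,0]}
    - {"jaw":1,"delta_pos":[0,0,-0.8],"rotation":[0,0,0]}
    - {"jaw":1,"delta_pos":[0,0,-0.8],"rotation":[0,0,0]}
    - {"jaw":1,"delta_pos":[0,0,-0.8],"rotation":[0,0,0]}
    - {"jaw":1,"delta_pos":[0,0,-0.8],"rotation":[0,0,0]}
    - {"jaw":1,"delta_pos":[0,0,-0.5],"rotation":[0,0,0]}
    - {"jaw":1,"delta_pos":[0,0,0],"rotation":[0,0,0]}

```text
time: 7.92
tool_pos: [504.5, -346.0, 387.1]
ee_rot: [[-0.293, 0.956, 0.003], [0.956, 0.293, -0.001], [-0.002, 0.003, -1.0]]
wrist_force: [0.1, 0.3, -2.5]
finger_gap: 53.6
gripper_force: 42.5
```

```bash
python3 plan.py 575.5 55 390 17 21
python3 - <<'E'
from g import *
o=ctrl.observe(); x,y,z=o['tool_pos']
p,d,W=meas('wrist',{'jar':(x,y,70,z-297+125,z-297+160)})
cv2.imwrite('pics/w3.png',p[:,:,::-1])
E
```

```text
t 7.92 pos [ 504.5 -346.   387.1] d [ 71.  401.    2.9] rv [0.003 0.002 0.001] gap 53.6 gf 42.5 F [ 0.1  0.3 -2.5]
20 rows
[0.91, 0.46, -0.01] [0.0, 0.0, 0.0]
[0.91, 0.46, -0.01] [0.0, 0.0, 0.0]
[0.91, 0.46, -0.01] [0.0, 0.0, 0.0]
[0.91, 0.46, -0.01] [0.0, 0.0, 0.0]
[0.91, 0.46, -0.01] [0.0, 0.0, 0.0]
[0.91, 0.46, -0.01] [0.0, 0.0, 0.0]
[0.91, 0.46, -0.01] [0.0, 0.0, 0.0]
[0.91, 0.46, -0.01] [0.0, 0.0, 0.0]
jar 10027 [ 504.7 -341.   238.3] [ 504.8 -340.4] [array([ 505.6, -341.6]), array([61.2, 60.1]), np.float64(60.4)]
```

View pics/w3.png

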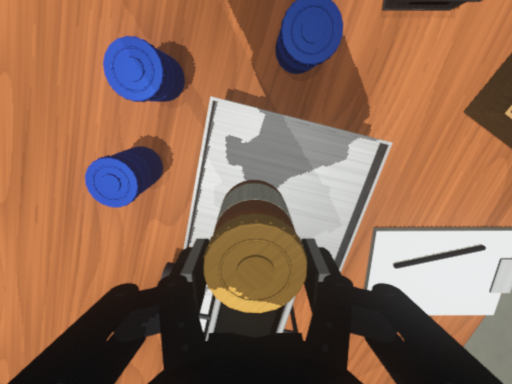

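The jar is held square in the pads, with the lid at (255,265) and no slip: its lid top is 149 mm below the TCP, as before. On to the tote.

Call:
step_arm:
  moves:
    - {"jaw":1,"delta_pos":[0.5,0.25,0],"rotation":[0,0,0]}
    - {"jaw":1,"delta_pos":[0.95,0.48,0],"rotation":[0,0,0]}
    - {"jaw":1,"delta_pos":[0.95,0.48,0],"rotation":[0,0,0]}
    - {"jaw":1,"delta_pos":[0.95,0.48,0],"rotation":[0,0,0]}
    - {"jaw":1,"delta_pos":[0.95,0.48,0],"rotation":[0,0,0]}
    - {"jaw":1,"delta_pos":[0.95,0.48,0],"rotation":[0,0,0]}
    - {"jaw":1,"delta_pos":[0.95,0.48,0],"rotation":[0,0,0]}
    - {"jaw":1,"delta_pos":[0.95,0.48,0],"rotation":[0,0,0]}

```text
time: 8.63
tool_pos: [531.1, -185.4, 383.1]
ee_rot: [[-0.294, 0.956, -0.002], [0.956, 0.294, 0.001], [0.001, -0.002, -1.0]]
wrist_force: [0.9, 0.6, -2.0]
finger_gap: 53.6
gripper_force: 42.5
```

Call:
step_arm:
  moves:
    - {"jaw":1,"delta_pos":[0.95,0.48,0],"rotation":[0,0,0]}
    - {"jaw":1,"delta_pos":[0.95,0.48,0],"rotation":[0,0,0]}
    - {"jaw":1,"delta_pos":[0.95,0.48,0],"rotation":[0,0,0]}
    - {"jaw":1,"delta_pos":[0.95,0.48,0],"rotation":[0,0,0]}
    - {"jaw":1,"delta_pos":[0.95,0.48,0],"rotation":[0,0,0]}
    - {"jaw":1,"delta_pos":[0.95,0.48,0],"rotation":[0,0,0]}
    - {"jaw":1,"delta_pos":[0.95,0.48,0],"rotation":[0,0,0]}
    - {"jaw":1,"delta_pos":[0.95,0.48,0],"rotation":[0,0,0]}

```text
time: 9.3
tool_pos: [559.6, -17.7, 383.1]
ee_rot: [[-0.294, 0.956, -0.002], [0.956, 0.294, -0.0], [0.0, -0.002, -1.0]]
wrist_force: [0.6, -0.1, -2.4]
finger_gap: 53.5
gripper_force: 42.5
```

```bash
python3 plan.py 575.5 50.5 388 17 21
```

```text
t 9.3 pos [559.6 -17.7 383.1] d [15.9 68.2  4.9] rv [-0.002 -0.     0.002] gap 53.5 gf 42.5 F [ 0.6 -0.1 -2.4]
4 rows
[0.76, 0.44, -0.06] [-0.01, -0.0, 0.01]
[0.76, 0.44, -0.06] [-0.01, -0.0, 0.01]
[0.76, 0.44, -0.06] [-0.01, -0.0, 0.01]
[0.76, 0.44, -0.06] [-0.01, -0.0, 0.01]
```

Call:
step_arm:
  moves:
    - {"jaw":1,"delta_pos":[0.9,0.5,0],"rotation":[0,0,0]}
    - {"jaw":1,"delta_pos":[0.8,0.5,0],"rotation":[0,0,0]}
    - {"jaw":1,"delta_pos":[0.6,0.35,0],"rotation":[0,0,0]}
    - {"jaw":1,"delta_pos":[0.4,0.2,0],"rotation":[0,0,0]}
    - {"jaw":1,"delta_pos":[0.1,0.1,0],"rotation":[0,0,0]}
    - {"jaw":1,"delta_pos":[0,0,0],"rotation":[0,0,0]}
    - {"jaw":1,"delta_pos":[0,0,0],"rotation":[0,0,0]}

```text
time: 9.88
tool_pos: [575.1, 42.4, 384.2]
ee_rot: [[-0.292, 0.956, -0.0], [0.956, 0.292, -0.001], [-0.001, -0.001, -1.0]]
wrist_force: [-0.3, 0.1, -2.5]
finger_gap: 53.5
gripper_force: 42.5
```

```bash
python3 plan.py 575.5 50.5 388 17 21
python3 - <<'E'
from g import *
x,y,z=ctrl.observe()['tool_pos']
p,d,W=meas('wrist',{'heldtop':(x,y,60,z-152,z-146),'lidc':(556,120,36,90,98),'lidb':(595,-10,36,90,98),'rim':(586,22,165,40,48)})
cv2.imwrite('pics/w4.png',p[:,:,::-1])
meas('top',{'heldtop':(x,y,60,z-152,z-146)})
meas('scene',{'heldtop':(x,y,60,z-154,z-146)})
E
```

```text
t 9.88 pos [575.1  42.4 384.2] d [0.4 8.1 3.8] rv [-0.001  0.001  0.   ] gap 53.5 gf 42.5 F [-0.3  0.1 -2.5]
1 rows
[0.38, 0.14, -0.19] [-0.01, 0.01, 0.0]
heldtop 7732 [575.4  45.8 235.5] [574.3  48.7] [array([574.1,  46.6]), array([58.6, 61.8]), np.float64(65.1)]
lidc 2774 [554.7 119.3  92.9] [555.2 118.1] [array([555.1, 118.4]), array([53.7, 53.5]), np.float64(17.2)]
lidb 0 
rim 2612 [554.4 116.   45.6] [569.3  79.3] [array([569.3,  79.3]), array([ 86.3, 168.4]), np.float64(16.7)]
heldtop 0 
heldtop 88 [566.6  55.1 234.2] [570.2  51.1] [array([567.9,  52.5]), array([41.9, 27.5]), np.float64(45.8)]
```

View pics/w4.png

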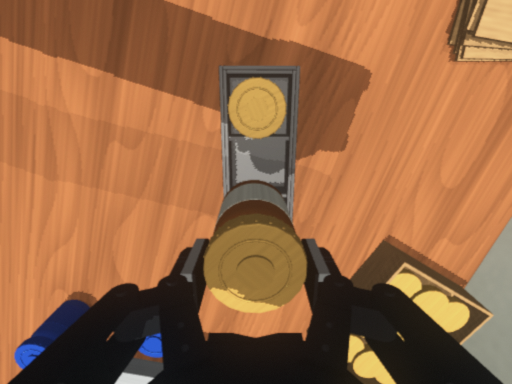

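The jar hangs just short of the free cell. The packed_c lid is at (257,107), and the free cell's floor is partly visible at (262,160). I'll shift about 8 mm along tool x and lower it.

Call:
step_arm:
  moves:
    - {"jaw":1,"delta_pos":[0.4,0.14,0],"rotation":[0,0,0]}
    - {"jaw":1,"delta_pos":[0,0,0.4],"rotation":[0,0,0]}
    - {"jaw":1,"delta_pos":[0,0,0.9],"rotation":[0,0,0]}
    - {"jaw":1,"delta_pos":[0,0,0.9],"rotation":[0,0,0]}
    - {"jaw":1,"delta_pos":[0,0,0.9],"rotation":[0,0,0]}
    - {"jaw":1,"delta_pos":[0,0,0.6],"rotation":[0,0,0]}
    - {"jaw":1,"delta_pos":[0,0,0],"rotation":[0,0,0]}
    - {"jaw":1,"delta_pos":[0,0,0],"rotation":[0,0,0]}

```text
time: 10.7
tool_pos: [575.4, 52.0, 309.9]
ee_rot: [[-0.294, 0.956, -0.001], [0.956, 0.294, -0.001], [-0.0, -0.001, -1.0]]
wrist_force: [0.2, -0.2, -2.0]
finger_gap: 53.8
gripper_force: 42.6
```

```bash
python3 plan.py 576.3 51 262 17 21
python3 - <<'E'
from g import *
x,y,z=ctrl.observe()['tool_pos']
p,d,W=meas('wrist',{'heldtop':(x,y,60,z-152,z-146),'lidc':(556,120,36,90,98)})
p,d,K=snap('scene'); c=cv2.resize(p[170:260,180:300],None,fx=5,fy=5,interpolation=2)
cv2.imwrite('pics/s5.png',c[:,:,::-1])
E
```

```text
t 10.7 pos [575.4  52.  309.9] d [  0.9  -1.  -47.9] rv [-0.001  0.     0.001] gap 53.8 gf 42.6 F [ 0.2 -0.2 -2. ]
3 rows
[-0.02, 0.01, 0.8] [-0.01, 0.0, 0.01]
[-0.02, 0.01, 0.8] [-0.01, 0.0, 0.01]
[-0.02, 0.01, 0.8] [-0.01, 0.0, 0.01]
heldtop 7713 [575.6  55.5 161.3] [574.7  58.2] [array([573.6,  55. ]), array([56.8, 64.2]), np.float64(69.2)]
lidc 5124 [554.6 120.   92.9] [555.1 118.7] [array([555.3, 118.8]), array([53.8, 54.3]), np.float64(14.1)]
```

View pics/s5.png

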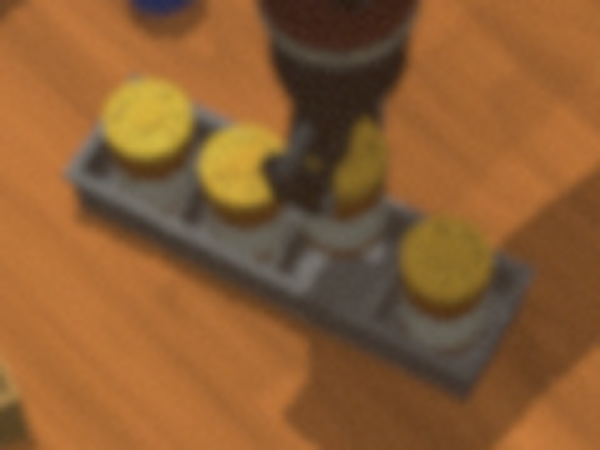

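Scene crop: the jar (330,230) hangs over the free cell between packed_b and packed_c. Lowering it on.

Call:
step_arm:
  moves:
    - {"jaw":1,"delta_pos":[-0.06,0.03,0.4],"rotation":[0,0,0]}
    - {"jaw":1,"delta_pos":[0,0,0.6],"rotation":[0,0,0]}
    - {"jaw":1,"delta_pos":[0,0,0.6],"rotation":[0,0,0]}
    - {"jaw":1,"delta_pos":[0,0,0.5],"rotation":[0,0,0]}
    - {"jaw":1,"delta_pos":[0,0,0.3],"rotation":[0,0,0]}
    - {"jaw":1,"delta_pos":[0,0,0.2],"rotation":[0,0,0]}
    - {"jaw":1,"delta_pos":[0,0,0],"rotation":[0,0,0]}

```text
time: 11.38
tool_pos: [576.1, 50.9, 257.1]
ee_rot: [[-0.294, 0.956, -0.002], [0.956, 0.294, -0.001], [-0.0, -0.002, -1.0]]
wrist_force: [-0.2, -0.0, -1.6]
finger_gap: 53.6
gripper_force: 42.6
```

Call:
step_arm:
  moves:
    - {"jaw":1,"delta_pos":[0,0,0.3],"rotation":[0,0,0]}
    - {"jaw":1,"delta_pos":[0,0,0.2],"rotation":[0,0,0]}
    - {"jaw":1,"delta_pos":[0,0,0.1],"rotation":[0,0,0]}
    - {"jaw":1,"delta_pos":[0,0,0.05],"rotation":[0,0,0]}
    - {"jaw":1,"delta_pos":[0,0,0],"rotation":[0,0,0]}

```text
time: 11.8
tool_pos: [576.4, 50.9, 245.2]
ee_rot: [[-0.294, 0.956, -0.0], [0.956, 0.294, -0.0], [-0.0, -0.0, -1.0]]
wrist_force: [-0.6, 0.8, -1.3]
finger_gap: 53.6
gripper_force: 42.6
```

Call:
step_arm:
  moves:
    - {"jaw":1,"delta_pos":[0,0,0.08],"rotation":[0,0,0]}
    - {"jaw":1,"delta_pos":[0,0,0.05],"rotation":[0,0,0]}
    - {"jaw":1,"delta_pos":[0,0,0.05],"rotation":[0,0,0]}
    - {"jaw":1,"delta_pos":[0,0,0],"rotation":[0,0,0]}

```text
time: 12.13
tool_pos: [576.5, 50.9, 241.9]
ee_rot: [[-0.294, 0.956, 0.0], [0.956, 0.294, 0.0], [0.0, 0.0, -1.0]]
wrist_force: [0.3, 0.1, -0.3]
finger_gap: 53.4
gripper_force: 42.8
```

Call:
step_arm:
  moves:
    - {"jaw":1,"delta_pos":[0,0,0.04],"rotation":[0,0,0]}
    - {"jaw":1,"delta_pos":[0,0,0],"rotation":[0,0,0]}
    - {"jaw":-1,"delta_pos":[0,0,0],"rotation":[0,0,0]}
    - {"jaw":-1,"delta_pos":[0,0,0],"rotation":[0,0,0]}
    - {"jaw":-1,"delta_pos":[0,0,0],"rotation":[0,0,0]}
    - {"jaw":-1,"delta_pos":[0,0,0],"rotation":[0,0,0]}
    - {"jaw":-1,"delta_pos":[0,0,0],"rotation":[0,0,0]}
    - {"jaw":-1,"delta_pos":[0,0,0],"rotation":[0,0,0]}

```text
time: 12.8
tool_pos: [576.5, 51.0, 240.9]
ee_rot: [[-0.294, 0.956, -0.0], [0.956, 0.294, -0.0], [-0.0, -0.0, -1.0]]
wrist_force: [-0.7, 0.3, 0.2]
finger_gap: 85.7
gripper_force: 0.0
```

Call:
step_arm:
  moves:
    - {"jaw":-1,"delta_pos":[0,0,-0.4],"rotation":[0,0,0]}
    - {"jaw":-1,"delta_pos":[0,0,-0.8],"rotation":[0,0,0]}
    - {"jaw":-1,"delta_pos":[0,0,-1],"rotation":[0,0,0]}
    - {"jaw":-1,"delta_pos":[0,0,-1],"rotation":[0,0,0]}
    - {"jaw":-1,"delta_pos":[0,0,-1],"rotation":[0,0,0]}
    - {"jaw":-1,"delta_pos":[0,0,-1],"rotation":[0,0,0]}
    - {"jaw":-1,"delta_pos":[0,0,-1],"rotation":[0,0,0]}
    - {"jaw":-1,"delta_pos":[0,0,-1],"rotation":[0,0,0]}

```text
time: 13.47
tool_pos: [576.3, 50.8, 386.6]
ee_rot: [[-0.293, 0.956, 0.0], [0.956, 0.293, 0.0], [-0.0, 0.0, -1.0]]
wrist_force: [0.3, 0.2, -0.7]
finger_gap: 85.3
gripper_force: 0.0
```

```bash
python3 - <<'E'
from g import *
p,d,W=meas('wrist',{'jar':(576,54,36,88,98),'lidc':(556,120,36,88,98)})
meas('scene',{'jar':(576,54,32,84,98),'b':(595,-10,34,84,98),'c':(556,120,34,84,98)})
E
python3 plan.py 590 260 404 11.5 27
```

```text
jar 2087 [575.9  52.4  92.9] [576.6  50.4] [array([576.1,  51.2]), array([54.6, 53.1]), np.float64(22.6)]
lidc 2659 [554.6 119.4  92.9] [554.8 118.4] [array([554.7, 118.2]), array([53.5, 54.3]), np.float64(18.0)]
jar 230 [575.9  52.7  90.8] [574.6  52.8] [array([576.3,  52.6]), array([53.8, 52.6]), np.float64(81.9)]
b 197 [601.4  -6.9  91.1] [598.6  -9.8] [array([602.4,  -9.3]), array([44.8, 54.8]), np.float64(2.1)]
c 247 [555.4 122.1  91. ] [555.2 119.2] [array([554.6, 121.1]), array([54.1, 50.7]), np.float64(45.0)]
t 13.57 pos [577.3  50.6 388.9] d [ 12.7 209.4  15.1] rv [ 0.006 -0.     0.097] gap 85.4 gf 0.0 F [ 0.3 -0.8  0.2]
8 rows
[1.23, 0.46, -0.09] [0.01, -0.0, 0.15]
[1.23, 0.45, -0.09] [0.01, -0.0, 0.15]
[1.24, 0.43, -0.09] [0.01, -0.0, 0.15]
[1.24, 0.42, -0.09] [0.01, -0.0, 0.15]
[1.25, 0.4, -0.09] [0.01, -0.0, 0.15]
[1.25, 0.38, -0.09] [0.01, -0.0, 0.15]
[1.26, 0.37, -0.09] [0.01, -0.0, 0.15]
[1.26, 0.35, -0.09] [0.01, -0.0, 0.15]
```

The jar stands upright in the free cell at about (576,52), lid at z 92.9 (4 + 88, as it should be). Now the gauge.

Call:
step_arm:
  moves:
    - {"jaw":-1,"delta_pos":[1,0.35,-0.1],"rotation":[0,0,0.15]}
    - {"jaw":-1,"delta_pos":[1,0.35,-0.1],"rotation":[0,0,0.15]}
    - {"jaw":-1,"delta_pos":[1,0.35,-0.1],"rotation":[0,0,0.15]}
    - {"jaw":-1,"delta_pos":[1,0.35,-0.1],"rotation":[0,0,0.15]}
    - {"jaw":-1,"delta_pos":[1,0.35,-0.1],"rotation":[0,0,0.15]}
    - {"jaw":-1,"delta_pos":[1,0.35,-0.1],"rotation":[0,0,0.15]}
    - {"jaw":-1,"delta_pos":[1,0.35,-0.1],"rotation":[0,0,0.15]}
    - {"jaw":-1,"delta_pos":[1,0.35,-0.1],"rotation":[0,0,0.15]}

```text
time: 14.23
tool_pos: [590.0, 220.8, 400.8]
ee_rot: [[-0.2, 0.98, -0.0], [0.98, 0.2, -0.0], [-0.0, -0.0, -1.0]]
wrist_force: [1.2, -1.0, -0.2]
finger_gap: 85.3
gripper_force: 0.0
```

Call:
step_arm:
  moves:
    - {"jaw":-1,"delta_pos":[1,0.3,0],"rotation":[0,0,0]}
    - {"jaw":-1,"delta_pos":[1,0.3,0],"rotation":[0,0,0]}
    - {"jaw":-1,"delta_pos":[0.8,0.3,0],"rotation":[0,0,0]}
    - {"jaw":-1,"delta_pos":[0.4,0.1,0],"rotation":[0,0,0]}
    - {"jaw":-1,"delta_pos":[0,0,0],"rotation":[0,0,0]}

```text
time: 14.65
tool_pos: [596.3, 288.8, 400.2]
ee_rot: [[-0.203, 0.979, -0.001], [0.979, 0.203, -0.0], [-0.0, -0.001, -1.0]]
wrist_force: [0.5, 0.1, -0.3]
finger_gap: 85.3
gripper_force: 0.0
```

```bash
python3 - <<'E'
from g import *
p,d,W=meas('wrist',{'gtop':(586,365,40,164,172),'stud':(586,365,25,175,190),'wall':(586,365,55,63,71)})
cv2.imwrite('pics/w6.png',p[:,:,::-1])
meas('top',{'gtop':(586,365,40,164,173)})
E
python3 plan.py 586.5 364.5 404 11.5 20
```

```text
gtop 2805 [586.4 366.6 169.6] [587.1 364. ] [array([587. , 364.1]), array([29.7, 52.1]), np.float64(10.7)]
stud 218 [586.8 364.1 181.7] [586.8 364.1] [array([586.8, 364.2]), array([10.2, 10.5]), np.float64(11.5)]
wall 937 [567.  372.5  68.7] [586.7 364.2] [array([586.7, 364.2]), array([56.1, 77.3]), np.float64(10.6)]
gtop 0 
t 14.75 pos [597.  285.6 400.7] d [-10.5  78.9   3.3] rv [-0.     0.001  0.001] gap 85.3 gf 0.0 F [ 0.  -1.3  0.4]
4 rows
[0.99, 0.07, -0.04] [-0.0, 0.0, 0.0]
[0.99, 0.07, -0.04] [-0.0, 0.0, 0.0]
[0.99, 0.07, -0.04] [-0.0, 0.0, 0.0]
[0.99, 0.07, -0.04] [-0.0, 0.0, 0.0]
```

View pics/w6.png

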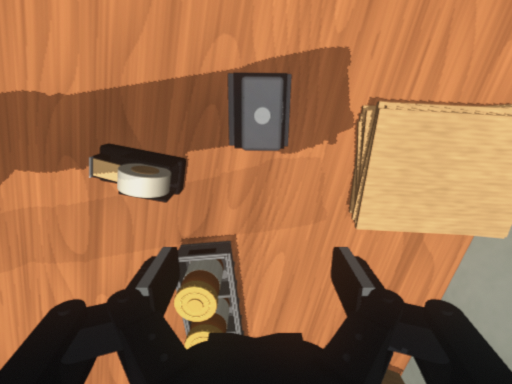

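The gauge top is clear at (262,112), with the stud at (586.8,364.2) and z 182 (44 + 125 + 12), yaw 11°. Moving over it.

Call:
step_arm:
  moves:
    - {"jaw":-1,"delta_pos":[0.8,0.1,0],"rotation":[0,0,0]}
    - {"jaw":-1,"delta_pos":[1,0.1,0],"rotation":[0,0,0]}
    - {"jaw":-1,"delta_pos":[1,0.1,0],"rotation":[0,0,0]}
    - {"jaw":-1,"delta_pos":[0.8,0,0],"rotation":[0,0,0]}
    - {"jaw":-1,"delta_pos":[0.35,0,0],"rotation":[0,0,0]}
    - {"jaw":-1,"delta_pos":[0,0,0],"rotation":[0,0,0]}
    - {"jaw":-1,"delta_pos":[0,0,0],"rotation":[0,0,0]}

```text
time: 15.33
tool_pos: [587.1, 364.4, 400.9]
ee_rot: [[-0.2, 0.98, 0.0], [0.98, 0.2, -0.001], [-0.001, -0.0, -1.0]]
wrist_force: [-0.6, -1.2, 0.7]
finger_gap: 85.4
gripper_force: 0.0
```

```bash
python3 plan.py 586.8 364.2 305 11 20
```

```text
t 15.33 pos [587.1 364.4 400.9] d [ -0.3  -0.2 -95.9] rv [-0.     0.001  0.01 ] gap 85.4 gf 0.0 F [-0.6 -1.2  0.7]
5 rows
[-0.0, -0.0, 0.96] [-0.0, 0.0, 0.02]
[-0.0, -0.0, 0.96] [-0.0, 0.0, 0.02]
[-0.0, -0.0, 0.96] [-0.0, 0.0, 0.02]
[-0.0, -0.0, 0.96] [-0.0, 0.0, 0.02]
[-0.0, -0.0, 0.96] [-0.0, 0.0, 0.02]
```

Call:
step_arm:
  moves:
    - {"jaw":-1,"delta_pos":[0,0,0.6],"rotation":[0,0,0.1]}
    - {"jaw":-1,"delta_pos":[0,0,1],"rotation":[0,0,0]}
    - {"jaw":-1,"delta_pos":[0,0,1],"rotation":[0,0,0]}
    - {"jaw":-1,"delta_pos":[0,0,1],"rotation":[0,0,0]}
    - {"jaw":-1,"delta_pos":[0,0,0.8],"rotation":[0,0,0]}
    - {"jaw":-1,"delta_pos":[0,0,0.35],"rotation":[0,0,0]}
    - {"jaw":-1,"delta_pos":[0,0,0],"rotation":[0,0,0]}

```text
time: 15.92
tool_pos: [586.7, 363.7, 303.5]
ee_rot: [[-0.191, 0.982, -0.003], [0.982, 0.191, -0.003], [-0.002, -0.003, -1.0]]
wrist_force: [0.5, -0.2, 0.6]
finger_gap: 85.5
gripper_force: 0.0
```

Call:
step_arm:
  moves:
    - {"jaw":1,"delta_pos":[0,0,0],"rotation":[0,0,0]}
    - {"jaw":1,"delta_pos":[0,0,0],"rotation":[0,0,0]}
    - {"jaw":1,"delta_pos":[0,0,0],"rotation":[0,0,0]}
    - {"jaw":1,"delta_pos":[0,0,0],"rotation":[0,0,0]}
    - {"jaw":1,"delta_pos":[0,0,0],"rotation":[0,0,0]}
    - {"jaw":1,"delta_pos":[0,0,0],"rotation":[0,0,0]}
    - {"jaw":1,"delta_pos":[0,0,0],"rotation":[0,0,0]}
    - {"jaw":1,"delta_pos":[0,0,0],"rotation":[0,0,0]}
  newtons: 60

```text
time: 16.58
tool_pos: [586.9, 365.3, 306.9]
ee_rot: [[-0.193, 0.981, 0.001], [0.981, 0.193, 0.001], [0.001, 0.001, -1.0]]
wrist_force: [-1.7, -1.2, 6.3]
finger_gap: 29.2
gripper_force: 60.4
```

Call:
step_arm:
  moves:
    - {"jaw":1,"delta_pos":[0,0,-0.3],"rotation":[0,0,0]}
    - {"jaw":1,"delta_pos":[0,0,-0.7],"rotation":[0,0,0]}
    - {"jaw":1,"delta_pos":[0,0,-0.9],"rotation":[0,0,0]}
    - {"jaw":1,"delta_pos":[0,0,-0.9],"rotation":[0,0,0]}
    - {"jaw":1,"delta_pos":[0,0,-0.9],"rotation":[0,0,0]}
    - {"jaw":1,"delta_pos":[0,0,-0.9],"rotation":[0,0,0]}
    - {"jaw":1,"delta_pos":[0,0,-0.9],"rotation":[0,0,0]}
    - {"jaw":1,"delta_pos":[0,0,-0.5],"rotation":[0,0,0]}

```text
time: 17.25
tool_pos: [587.1, 365.0, 429.0]
ee_rot: [[-0.193, 0.981, 0.002], [0.981, 0.193, 0.001], [0.001, 0.002, -1.0]]
wrist_force: [0.5, 0.3, -2.7]
finger_gap: 29.0
gripper_force: 60.0
```

```bash
python3 plan.py 576 140 425 11 20
python3 - <<'E'
from g import *
x,y,z=ctrl.observe()['tool_pos']
p,d,W=meas('wrist',{'gtop':(x,y,45,z-142,z-134),'stud':(x,y,25,z-130,z-120),'box':(x,y,45,z-260,z-180)})
cv2.imwrite('pics/w7.png',p[:,:,::-1])
meas('scene',{'gtop':(x,y,45,z-144,z-134),'box':(x,y,60,z-260,z-180)})
E
```

```text
t 17.25 pos [587.1 365.  429. ] d [ -11.1 -225.    -4. ] rv [ 0.002 -0.001  0.002] gap 29.0 gf 60.0 F [ 0.5  0.3 -2.7]
12 rows
[-0.91, -0.23, 0.02] [0.0, -0.0, 0.0]
[-0.91, -0.23, 0.02] [0.0, -0.0, 0.0]
[-0.91, -0.23, 0.02] [0.0, -0.0, 0.0]
[-0.91, -0.23, 0.02] [0.0, -0.0, 0.0]
[-0.91, -0.23, 0.02] [0.0, -0.0, 0.0]
[-0.91, -0.23, 0.02] [0.0, -0.0, 0.0]
[-0.91, -0.23, 0.02] [0.0, -0.0, 0.0]
[-0.91, -0.23, 0.02] [0.0, -0.0, 0.0]
gtop 5526 [587.1 372.2 291.9] [588.9 365.2] [array([588.9, 365. ]), array([42.6, 52.3]), np.float64(11.1)]
stud 965 [587.8 369.3 303.9] [584.9 376.2] [array([586.1, 368.5]), array([43.9, 20. ]), np.float64(9.1)]
box 1388 [584.6 389.6 222.7] [586.5 383.5] [array([586.8, 388. ]), array([10.2, 35.3]), np.float64(86.3)]
gtop 40 [595.1 383.7 290.9] [591.9 366.2] [array([598.1, 370.3]), array([22. , 53.4]), np.float64(34.0)]
box 184 [604.2 376.  210.2] [592.9 366.5] [array([601.8, 371.5]), array([20.5, 54.1]), np.float64(29.2)]
```

View pics/w7.png

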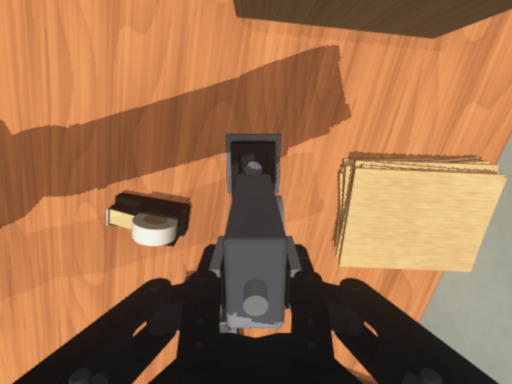

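The gauge is held upright, stud at (256,303), nose hanging straight above the holder hole at (253,165). Top is 137 mm below the TCP, so the tip should touch the button at TCP z of about 387.

Call:
step_arm:
  moves:
    - {"jaw":1,"delta_pos":[-0.5,-0.12,0],"rotation":[0,0,0]}
    - {"jaw":1,"delta_pos":[-0.95,-0.22,0],"rotation":[0,0,0]}
    - {"jaw":1,"delta_pos":[-0.95,-0.22,0],"rotation":[0,0,0]}
    - {"jaw":1,"delta_pos":[-0.95,-0.22,0],"rotation":[0,0,0]}
    - {"jaw":1,"delta_pos":[-0.95,-0.22,0],"rotation":[0,0,0]}
    - {"jaw":1,"delta_pos":[-0.95,-0.22,0],"rotation":[0,0,0]}
    - {"jaw":1,"delta_pos":[-0.95,-0.22,0],"rotation":[0,0,0]}
    - {"jaw":1,"delta_pos":[-0.95,-0.22,0],"rotation":[0,0,0]}

```text
time: 18.02
tool_pos: [581.6, 216.5, 425.2]
ee_rot: [[-0.193, 0.981, -0.001], [0.981, 0.193, -0.001], [-0.0, -0.001, -1.0]]
wrist_force: [0.5, -1.2, -3.6]
finger_gap: 29.1
gripper_force: 60.0
```

Call:
step_arm:
  moves:
    - {"jaw":1,"delta_pos":[-0.95,-0.22,0],"rotation":[0,0,0]}
    - {"jaw":1,"delta_pos":[-0.95,-0.22,0],"rotation":[0,0,0]}
    - {"jaw":1,"delta_pos":[-0.95,-0.22,0],"rotation":[0,0,0]}
    - {"jaw":1,"delta_pos":[-0.95,-0.22,0],"rotation":[0,0,0]}
    - {"jaw":1,"delta_pos":[-0.95,-0.22,0],"rotation":[0,0,0]}
    - {"jaw":1,"delta_pos":[-0.95,-0.22,0],"rotation":[0,0,0]}
    - {"jaw":1,"delta_pos":[-0.6,-0.15,0],"rotation":[0,0,0]}
    - {"jaw":1,"delta_pos":[-0.4,-0.1,0],"rotation":[0,0,0]}

```text
time: 18.68
tool_pos: [576.7, 78.4, 426.0]
ee_rot: [[-0.191, 0.982, 0.0], [0.982, 0.191, -0.0], [-0.0, 0.0, -1.0]]
wrist_force: [-0.8, -0.2, -4.0]
finger_gap: 29.4
gripper_force: 59.9
```

Call:
step_arm:
  moves:
    - {"jaw":1,"delta_pos":[0,0,0],"rotation":[0,0,0]}
    - {"jaw":1,"delta_pos":[0,0,0],"rotation":[0,0,0]}

```text
time: 18.85
tool_pos: [576.9, 81.3, 425.9]
ee_rot: [[-0.193, 0.981, 0.0], [0.981, 0.193, 0.001], [0.001, 0.0, -1.0]]
wrist_force: [-0.3, 0.6, -3.6]
finger_gap: 29.0
gripper_force: 59.9
```

```bash
python3 plan.py 576 52.3 400 11 20
```

```text
t 18.85 pos [576.9  81.3 425.9] d [ -0.9 -29.  -25.9] rv [ 0.    -0.001  0.002] gap 29.0 gf 59.9 F [-0.3  0.6 -3.6]
2 rows
[-0.71, -0.16, 0.65] [0.0, -0.0, 0.01]
[-0.71, -0.16, 0.65] [0.0, -0.0, 0.01]
```

Call:
step_arm:
  moves:
    - {"jaw":1,"delta_pos":[-0.5,-0.12,0],"rotation":[0,0,0]}
    - {"jaw":1,"delta_pos":[-0.5,-0.12,0.2],"rotation":[0,0,0]}
    - {"jaw":1,"delta_pos":[-0.35,-0.08,0.4],"rotation":[0,0,0]}
    - {"jaw":1,"delta_pos":[0,0,0.4],"rotation":[0,0,0]}
    - {"jaw":1,"delta_pos":[0,0,0.3],"rotation":[0,0,0]}
    - {"jaw":1,"delta_pos":[0,0,0],"rotation":[0,0,0]}
    - {"jaw":1,"delta_pos":[0,0,0],"rotation":[0,0,0]}
    - {"jaw":1,"delta_pos":[0,0,0],"rotation":[0,0,0]}

```text
time: 19.52
tool_pos: [575.9, 53.7, 399.9]
ee_rot: [[-0.193, 0.981, -0.0], [0.981, 0.193, -0.0], [-0.0, -0.0, -1.0]]
wrist_force: [0.2, 0.5, -3.0]
finger_gap: 29.1
gripper_force: 59.7
```

```bash
python3 plan.py 576 52.3 387 11 20
python3 - <<'E'
from h import *
p,d,K=snap('wrist'); W=cloud(d,K)
q,dd,K2=snap('scene')
im=np.hstack([cv2.resize(p[130:384,160:350],(400,534),interpolation=2),cv2.resize(q[150:270,190:280],(400,534),interpolation=2)])
cv2.imwrite('pics/s8.png',im[:,:,::-1])
for n,k in (('wrist',K),('scene',K2)):
  for t in ('jar_button','gauge_tip'):
    r=finder.landmark_of(n,t)[:2]; print(n,t,[(round(a['conf'],2),np.round(a['centre'])) for a in r])
  print('expected',np.round(proj([576,52.3,94],k)))
E
```

```text
t 19.52 pos [575.9  53.7 399.9] d [  0.1  -1.4 -12.9] rv [-0.     0.     0.003] gap 29.1 gf 59.7 F [ 0.2  0.5 -3. ]
1 rows
[-0.07, -0.01, 0.65] [-0.0, 0.0, 0.03]
wrist jar_button [(0.81, array([174., 346.])), (0.47, array([254., 168.]))]
wrist gauge_tip []
expected [253. 187.]
scene jar_button [(0.89, array([246., 213.])), (0.74, array([214., 149.]))]
scene gauge_tip []
expected [248. 211.]
```

View pics/s8.png

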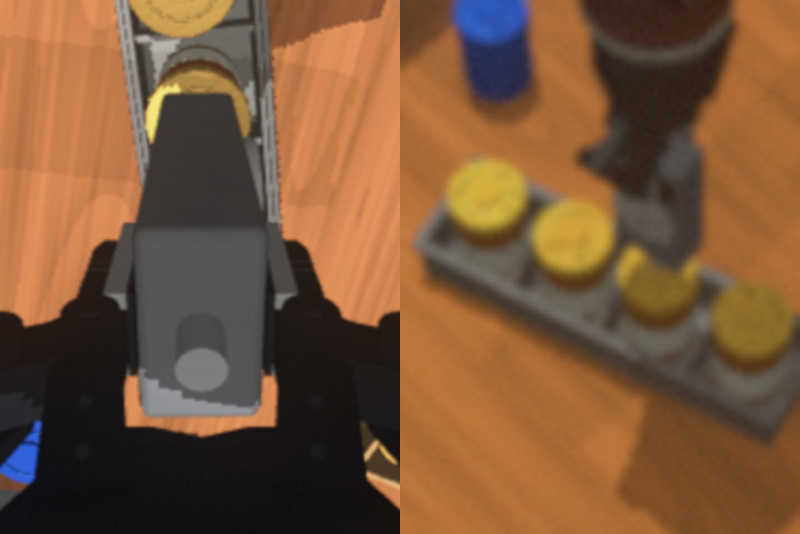

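The gauge hangs centred over the jar lid, left-right in the wrist view and over the lid in the scene view. Lowering it towards contact.

Call:
step_arm:
  moves:
    - {"jaw":1,"delta_pos":[-0.06,0,0.25],"rotation":[0,0,0]}
    - {"jaw":1,"delta_pos":[0,0,0.2],"rotation":[0,0,0]}
    - {"jaw":1,"delta_pos":[0,0,0.1],"rotation":[0,0,0]}
    - {"jaw":1,"delta_pos":[0,0,0],"rotation":[0,0,0]}
    - {"jaw":1,"delta_pos":[0,0,0],"rotation":[0,0,0]}

```text
time: 20.23
tool_pos: [576.0, 52.0, 388.7]
ee_rot: [[-0.193, 0.981, -0.001], [0.981, 0.193, -0.0], [-0.0, -0.001, -1.0]]
wrist_force: [-0.1, -0.7, -3.5]
finger_gap: 29.4
gripper_force: 60.0
```

Call:
step_arm:
  moves:
    - {"jaw":1,"delta_pos":[0,0,0.1],"rotation":[0,0,0]}
    - {"jaw":1,"delta_pos":[0,0,0],"rotation":[0,0,0]}
    - {"jaw":1,"delta_pos":[0,0,0],"rotation":[0,0,0]}

```text
time: 20.48
tool_pos: [576.1, 52.0, 386.9]
ee_rot: [[-0.193, 0.981, 0.0], [0.981, 0.193, -0.0], [-0.0, 0.0, -1.0]]
wrist_force: [0.5, 0.0, -3.3]
finger_gap: 29.3
gripper_force: 60.0
```

Call:
step_arm:
  moves:
    - {"jaw":1,"delta_pos":[0,0,0.1],"rotation":[0,0,0]}
    - {"jaw":1,"delta_pos":[0,0,0],"rotation":[0,0,0]}
    - {"jaw":1,"delta_pos":[0,0,0],"rotation":[0,0,0]}

```text
time: 20.73
tool_pos: [576.1, 52.0, 385.1]
ee_rot: [[-0.193, 0.981, 0.0], [0.981, 0.193, 0.0], [0.0, 0.0, -1.0]]
wrist_force: [-0.0, 0.6, -1.2]
finger_gap: 29.3
gripper_force: 60.1
```

Contact at about z 387, as predicted, with about 2 N so far. Pressing 3 mm more.

Call:
step_arm:
  moves:
    - {"jaw":1,"delta_pos":[0,0,0.08],"rotation":[0,0,0]}
    - {"jaw":1,"delta_pos":[0,0,0.08],"rotation":[0,0,0]}
    - {"jaw":1,"delta_pos":[0,0,0],"rotation":[0,0,0]}
    - {"jaw":1,"delta_pos":[0,0,0],"rotation":[0,0,0]}
    - {"jaw":1,"delta_pos":[0,0,0],"rotation":[0,0,0]}
    - {"jaw":1,"delta_pos":[0,0,0],"rotation":[0,0,0]}

```text
time: 21.23
tool_pos: [576.1, 52.0, 381.9]
ee_rot: [[-0.193, 0.981, 0.0], [0.981, 0.193, 0.0], [-0.0, 0.0, -1.0]]
wrist_force: [-1.7, 0.1, 0.9]
finger_gap: 29.5
gripper_force: 60.6
```

```bash
python3 - <<'E'
from g import *
F=[];Z=[]
for i in range(10):
    cams.snapshot('scene'); o=ctrl.observe(); F.append(o['wrist_force'][2]); Z.append(o['tool_pos'][2])
print(np.mean(F),np.std(F),np.mean(Z),o['tool_pos'],o['time'])
x,y,z=o['tool_pos']
p,d,W=meas('wrist',{'gtop':(x,y,45,z-142,z-134)})
p,d,W=meas('scene',{'jar':(576,54,34,84,98),'b':(595,-10,34,84,98),'c':(556,120,34,84,98)})
E
```

```text
1.5093361585361633 0.3275140193573111 381.81650528735474 [576.11851073  52.01486705 381.75909678] 21.7333
gtop 5539 [576.   59.  244.7] [577.5  51.6] [array([577.7,  51.8]), array([42.8, 52.2]), np.float64(11.6)]
jar 137 [586.8  59.1  90.1] [576.6  52.9] [array([585.3,  58.2]), array([32.8, 54.1]), np.float64(30.1)]
b 221 [599.9  -7.1  90.7] [597.7  -9. ] [array([597.8,  -9.4]), array([52.4, 49.2]), np.float64(47.3)]
c 242 [555.1 121.   90.9] [553.7 120.1] [array([554.2, 120.7]), array([54.2, 50.8]), np.float64(44.9)]
```

Force change is about 4.9 N and travel past contact about 5.1 mm, so the two agree. The gauge is upright and the jars haven't moved. Handing in.

```bash
python3 -c "
from plant import ctrl
print(ctrl.close_job())"
```

```text
the job is handed in; nothing more can be done
None
```

The job is handed in, with no verdict shown: by my last readings the jar stands upright in the tote's free cell, and the gauge, still gripped and upright, presses its safety button at about 5 N.

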